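Seat a carved roundel in the bench V stop and shut the gate behind it

ROBOT

A 6-joint arm with a two-finger parallel gripper is mounted at the origin on the work surface. World frame = base frame: x ahead of the robot, y to its left, z up, the work surface at z = 0. Lengths are in m, angles in rad, forces in N, time in s.
With the tool pointing down it reaches from about 0.25 to 0.775 m from the base axis. Payload 4 kg.
Tool frame: the origin (TCP) lies midway between the tips of the shut fingers; the grasp point (between the pads) lies 19 mm behind it (env.grasp_offset is the distance from the TCP to the grasp point, in m); z points along the fingers, y is the line along which they close (so a half turn about z gives the same grasp; the last joint's range is limited). The gripper opens to 85 mm and grips with 20 to 120 N. Pads are 22 mm wide; open, the fingers measure 114 mm over their backs; the gripper's body (76 mm by 85 mm) begins 54 mm behind the grasp point. The pads swing forward as they close: fully open they stand 13 mm farther back than shut.
Start: joints at [1.025, 0.087, 1.371, -0, 1.684, -0.103], TCP at [0.236, 0.497, 0.231] pointing down, gripper open.
Joint ranges: [-3.1, 3.1], [-0.76, 2.03], [0.27, 2.55], [-1.08, 4.22], [0.17, 2.65], [-2.57, 2.57]. Speed limits (rad/s): [2.79, 2.79, 3.14, 3.14, 3.14, 3.14].

INTERFACE

Orientations are given as a rotation vector (axis times angle).
In Python, from cell import env, eyes, finder gives the robot as it stands. The module is installed in compiled form; this text tells all that it offers.
- The arm moves only by the tool carry_out, never from a script. Its argument "plan" is a list of rows, each a list of 7 numbers: the shift along the tool's x, y, z each as a share of 0.75 m, from -1 to 1, then the turn, a rotation vector about the tool's x, y, z each as a share of 180 degrees, from -1 to 1, then the opening, from -1 (shut) to 1 (fully open), so that 0 is half open. A call has 1 to 12 rows; each row is the pose to reach, as a shift and turn from the pose commanded when the call began, along the tool's axes at that moment, turning the shorter way round; what a row does not reach only later rows make up. A row lasts 1/10 s, in which the tool goes at most 50 mm and 8.59 degrees, less where a joint would pass 70% of its speed; a pose out of reach is approached as far as the arm can. A call with a number of a shift or a turn outside -1 to 1 is refused whole. A call with a gripper value outside its range is refused whole. The fingers move at their own pace and stop on an object; "newtons" is the grip in N (left out, the last holds). Time passes only in rows, so rows that repeat a pose let the fingers close. It gives the time, the measured TCP pose, the force, the opening and the grip force at its end, in the units of the state.
- env.get_state(): the state, without advancing time (a new reading comes with each control period).
- eyes.snapshot(name): name is "scene" or "top" or "wrist"; returns (picture, depth): 420x560x3 uint8, blue, green, red; 420x560 float32, m along the optical axis (not along the pixel's ray), 0 where there is no reading.
- eyes.get_calibration(name): a dict with "camera_matrix" (3x3 intrinsics, pixels), "view" (4x4, takes a point from world to camera coordinates); the wrist camera has in their place "hand_eye" (4x4, takes a point from camera to tool coordinates, whose origin is the TCP and whose axes are the flange's). Camera axes: x right, y up, looking along -z (the intrinsics and any distortion apply to the point x, -y, -z); pixel columns grow to the right and rows downward; lengths in m; the calibration is good to about 2 mm. A picture is of the moment at which its call begins: read the wrist's pose just before it. get_calibration takes no time and is no camera call.
- env.job_done(): hands the job in; it is judged then, once.
Trained networks look in the newest picture that a camera, given by its name, has taken for a name from the list of things; names that differ only in an ending like _2 or _b are one class to them, and where a whole thing is asked for, a point or a joint stands for the part that bears it (a point fixed in the world has none). Each returns a list of dicts, best first, with "conf" (0 to 1); they miss things now and then, are a little off and sometimes report something else, mostly with a low value. They report only what shows in the picture. A call takes as long as a camera call. They do not tell look-alikes from the thing itself.
- finder.find_in(target, camera): "box" ([centre column, centre row, width, height] in pixels, round what is visible of it).
- finder.trace(target, camera): "region" (420x560 bool, what is visible of it) and "box" ([centre column, centre row, width, height] in pixels, round what is visible of it).
The state is a dict: "t": time; "joint_positions": joint angles; "qd": joint speeds; "tau": joint torques, N m; "eef_pos": TCP position; "tool_rot": TCP orientation; "ft_force": force on the tool from outside, world axes, zero at the start; "torque": the same for the moment, N m; "gripper_width": finger opening in m; "grip_force": force on a finger pad.
Only numpy, scipy, OpenCV 4.12 (cv2) and the standard library are available. Lean on these libraries where they do the work, as an engineer would, in place of code of your own. Each camera call takes 0.05 s, during which the arm holds its last target. There are 200 camera calls.

TASK

Swing the red gate arm of the V stop wide open, well clear of the mouth, then push the carved wooden roundel across the bench into the V until it is fully home against both fences and the back stop. Only once it is home, swing the gate arm fully shut behind it. Keep the roundel flat on the bench and leave the tools and other things on the bench where they are.

Things in the scene. Friction and masses are not known exactly. Their poses are not given: they have to be found in the camera images.
- roundel_center (a point): centre, half-way up (14 mm above the bench), of the carved wooden roundel: light wood disc 96 mm across and 28 mm thick, a rosette (to 36 mm) on top. 0.11 to 0.22 kg, loose and flat on the bench, carved face up; it slides, and is too wide for most grippers.
- seat (a point): where the roundel's centre is (14 mm up) when home in the V stop fixed on the bench: two light wood fences, 30 mm high, no floor plate. x: level, from the open mouth along the middle of the V to the back stop; y: level, to its left. Both fence faces and the back stop's face are 48 mm from here, the fences' touching points 45 degrees either side of x; the fences end at about x 0, y +-68 mm.
- back_stop (a point): middle of the face of the aluminium back stop, 36 mm wide, 30 mm high, between the fences: 48 mm along x from seat.
- gate_pivot (a point): upright pivot of the red gate arm, at bench level; at x -57, y +72 mm in the axes of seat, and with the same axes. Post and hub 26 mm across, 49 mm high.
- gate_grip (a point): point to hold on the upright black round handle near the free end of the red gate arm: 17 mm across, top 62 mm above the bench; this point is 48 mm above the bench and 86 mm from the pivot. The arm is 14 mm thick, 4 to 24 mm above the bench, and reaches 98 mm from the pivot.
- gate (a joint): gate arm angle, rad. 0 = shut: the arm points along -y of seat, across the mouth, 2 mm behind a seated roundel. Grows as its free end swings away from the V (towards -x of seat); 1.57 points along -x; stop at 2.0. Handle at pivot + 86 mm x (-sin, -cos) in the seat axes. Starts at 0 to 0.45, blocking the mouth. Stays where left; about 2 N at the handle moves it.
- gouge_a: carving gouge with a light wooden handle, 217 mm long, 26 mm high, lying on the far part of the bench; origin on its underside. Leave it alone.
- gouge_b: carving gouge with a dark wooden handle, 217 mm long, 26 mm high, lying close to the robot; origin on its underside. Leave it alone.
- mallet: carver's wooden mallet, dark head 75 x 105 x 72 mm, light handle 150 mm, at the right; origin on its underside. Leave it alone.
- wax_tin: yellow round tin, 76 mm across, 55 mm high, beyond the left end of the V stop; origin on its underside. Leave it alone.
- offcut: light wooden offcut, 85 x 50 x 32 mm, at the near right; origin on its underside. Leave it alone.
- stone: grey sharpening stone on a dark wooden holder, 150 x 55 x 30 mm, at the left; origin on its underside. Leave it alone.
- brush: bench brush with wooden back, 210 mm long, 22 mm high, on the far left part of the bench; origin on its underside. Leave it alone.
There are look-alikes about, which are no part of the job. Leave any orange look-alike of the part that bears roundel_center alone.

How it is judged:
By the outcome, as a careful person would: the job done as asked, in the order asked, and still so for the second after the job is handed in, with the robot touching nothing.
It also fails if it takes over 72 s, if anything falls off the work surface, if the arm or the gripper's body presses on something with over 40 N, if the wrist force passes 120 N, or if a joint passes its speed limit or range.

## Working session

There is one attempt and no reset: what is moved stays moved. The work goes in short steps, Python scripts to look and compute and a tool call to move; the robot and the scene stay as the last step left them, time stands still between calls to the robot, and variables do not carry over. Pictures are saved under pics/ and viewed, at most 10 in all, crops included, and the job is handed in when it is done.

Besides the shell and the picture viewer there is one more tool, called as name(argument=value, ...), one argument or row to a line, values as JSON. carry_out: Moves the arm, as the interface text tells. Shift numbers are shares of 0.75 m and turn numbers shares of 180 degrees, none past 1 either way. Its arguments: {"type":"object","properties":{"plan":{"type":"array","items":{"type":"array","items":{"type":"number","minimum":-1,"maximum":1}}},"newtons":{"type":"number"}},"required":["plan"]}

```bash
mkdir -p pics
cat > h.py <<'E'
import numpy as np, cv2
from cell import env, eyes, finder
from scipy.spatial.transform import Rotation as R
def view(n):
    c=eyes.get_calibration(n); return np.array(c["camera_matrix"]),np.array(c["view"])
def cloud(n,depth):
    K,V=view(n); v,u=np.mgrid[0:420,0:560]
    x=(u-K[0,2])/K[0,0]*depth; y=(v-K[1,2])/K[1,1]*depth
    p=np.stack([x,-y,-depth,np.ones_like(depth)],-1)
    return (p@np.linalg.inv(V).T)[...,:3]
def proj(n,P):
    K,V=view(n); p=np.atleast_2d(P); p=np.c_[p,np.ones(len(p))]@V.T
    return np.c_[K[0,0]*p[:,0]/-p[:,2]+K[0,2],K[1,1]*-p[:,1]/-p[:,2]+K[1,2]]
def pix_at(n,u,v,z):
    K,V=view(n); T=np.linalg.inv(V); d=T[:3,:3]@np.array([(u-K[0,2])/K[0,0],-(v-K[1,2])/K[1,1],-1]); o=T[:3,3]
    return o+d*(z-o[2])/d[2]
def totool(target):
    s=env.get_state(); r=R.from_rotvec(s["tool_rot"]); return r.inv().apply(np.array(target)-s["eef_pos"])/0.75
E
python3 - <<'E'
from h import *
for n in("top","scene"):
    im,d=eyes.snapshot(n); cv2.imwrite(f"pics/{n}0.png",im); np.save(n+"d.npy",d); np.save(n+"i.npy",im)
    c=cloud(n,d); print(n,{k:(np.shape(v)) for k,v in eyes.get_calibration(n).items()})
    for t in("roundel_center","gate_grip","gate","back_stop","gate_pivot","seat"):
        try:
            for f in finder.trace(t,n)[:3]:
                m=f["region"]&(d>0); print(t,round(f["conf"],2),np.round(f["box"]),np.round(np.median(c[m],0),3))
        except Exception as e: print(t,e)
s=env.get_state(); print(s["t"],s["eef_pos"],s["tool_rot"],s["gripper_width"])
print(R.from_rotvec(s["tool_rot"]).as_matrix().round(3))
E
```

```text
top {'camera_matrix': (3, 3), 'view': (4, 4)}
roundel_center 0.96 [341. 302.  33.  34.] [ 0.296 -0.166  0.03 ]
roundel_center 0.84 [378. 182.  37.  36.] [ 0.63  -0.274  0.03 ]
roundel_center 0.66 [341. 219.  29.  33.] [ 0.52  -0.165  0.029]
gate_grip 0.59 [244. 197.  18.  39.] [0.572 0.097 0.029]
gate 0.73 [439. 197.  49.  82.] [ 0.633 -0.443  0.067]
gate 0.54 [244. 200.  14.  37.] [0.566 0.097 0.036]
gate_pivot 0.66 [218. 195.  71.  60.] [0.57  0.218 0.024]
gate_pivot 0.46 [314. 268.  77.  11.] [ 0.391 -0.115  0.023]
seat 0.72 [135. 245.  26.  57.] [0.442 0.396 0.028]
seat 0.71 [217. 195.  66.  57.] [0.563 0.214 0.024]
seat 0.57 [124. 204.  34.  30.] [0.554 0.419 0.053]
scene {'camera_matrix': (3, 3), 'view': (4, 4)}
roundel_center 0.65 [190. 207.  37.  32.] [ 0.641 -0.268  0.028]
roundel_center 0.59 [304. 163.  33.  30.] [ 0.308 -0.162  0.029]
roundel_center 0.58 [251. 202.  37.  27.] [ 0.53  -0.158  0.029]
gate_grip 0.85 [316. 260.  45.  37.] [0.583 0.096 0.025]
gate_grip 0.47 [343. 288.  92.  89.] [0.58  0.214 0.023]
gate 0.97 [316. 261.  47.  31.] [0.582 0.095 0.025]
back_stop 0.75 [343. 287.  89.  91.] [0.583 0.213 0.023]
back_stop 0.64 [316. 257.  41.  36.] [0.584 0.096 0.027]
gate_pivot 0.78 [344. 286.  88.  89.] [0.583 0.213 0.023]
seat 0.91 [344. 286.  91.  89.] [0.579 0.212 0.023]
0.7 [0.23567609 0.49697368 0.23139371] [6.89774190e-01 3.06489932e+00 2.61302219e-04] 0.08533962292937998
[[-0.904  0.428  0.   ]
 [ 0.428  0.904  0.   ]
 [ 0.     0.    -1.   ]]
```

View pics/top0.png

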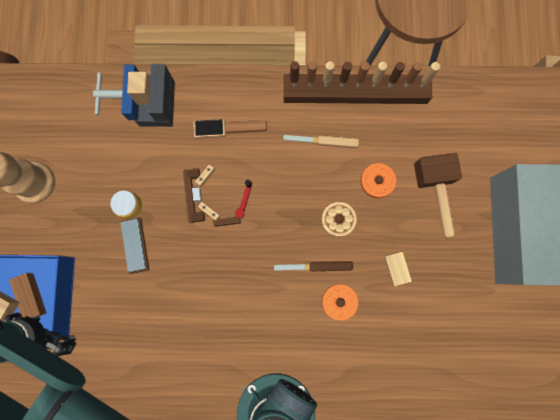

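View pics/scene0.png

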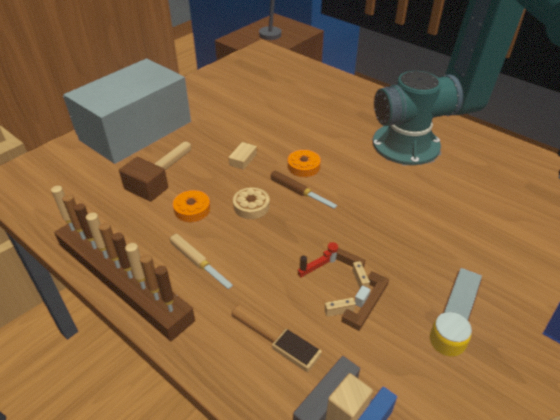

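Candidates for the roundel in the top picture: the light wood disc at (340,219), an orange look-alike at (379,181) and another at (341,302). I choose the light wood one at (340,219). The V opens to the right with its back stop at (196,194), pivot at (240,213) and handle at (249,183). Next I check this in a close crop.

Run:
```python
from h import *
im=np.load("topi.npy"); d=np.load("topd.npy"); c=cloud("top",d)
cv2.imwrite("pics/crop.png",cv2.resize(im[155:245,170:370],None,fx=4,fy=4,interpolation=cv2.INTER_CUBIC))
hsv=cv2.cvtColor(im,cv2.COLOR_BGR2HSV).astype(int)
sub=np.zeros(d.shape,bool); sub[155:245,180:270]=1
red=sub&((hsv[...,0]<6)|(hsv[...,0]>174))&(hsv[...,1]>170)&(hsv[...,2]>90)
print("red n",red.sum())
# rosette/disc
r=np.zeros(d.shape,bool); r[195:242,315:365]=1
m=r&(d>0)&(c[...,2]>0.018); p=c[m]; print("disc",p.min(0).round(4),p.max(0).round(4),p.mean(0).round(4))
(cx,cy),rad=cv2.minEnclosingCircle(p[:,:2].astype(np.float32)); print(cx,cy,rad)
for nm,uv,z in(("handle",(249,183),.062),("pivot",(240,213),.049),("back",(196,194),.03),("f1",(205,175),.03),("f2",(209,212),.03)): print(nm,pix_at("top",*uv,z).round(4))
print(env.get_state()["t"]); H=eyes.get_calibration("wrist"); print(np.round(H["hand_eye"],3),np.round(H["camera_matrix"]))
print(view("top")[0])
```

```text
red n 184
disc [ 0.474  -0.2128  0.0211] [ 0.5688 -0.1178  0.0412] [ 0.5213 -0.1656  0.0298]
0.5222144722938538 -0.16615834832191467 0.048534151166677475
handle [0.6125 0.0807 0.062 ]
pivot [0.5315 0.1045 0.049 ]
back [0.5861 0.2305 0.03  ]
f1 [0.6404 0.2072 0.03  ]
f2 [0.5359 0.1925 0.03  ]
0.7
[[-0.001  0.961  0.278  0.071]
 [ 1.     0.001  0.     0.   ]
 [ 0.     0.278 -0.961 -0.142]
 [ 0.     0.     0.     1.   ]] [[335.   0. 281.]
 [  0. 335. 209.]
 [  0.   0.   1.]]
[[480.39396461   0.         279.82762446]
 [  0.         480.39396461 209.68760773]
 [  0.           0.           1.        ]]
```

View pics/crop.png

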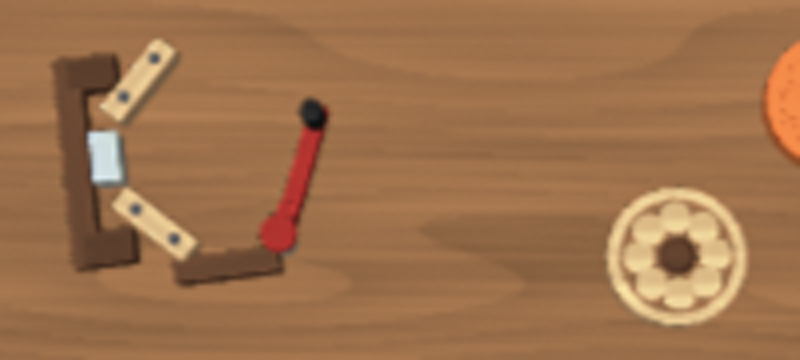

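The crop confirms the light wood roundel, centred near (0.522,-0.166). It also shows the gate slightly open, and the V turned by about 6–9°. I move over the V for a close wrist look.

carry_out(
  plan=[
    [-0.595, -0.2, -0.025, 0, 0, 0.315, 1],
    [-0.595, -0.2, -0.025, 0, 0, 0.315, 1],
    [-0.595, -0.2, -0.025, 0, 0, 0.315, 1],
    [-0.595, -0.2, -0.025, 0, 0, 0.315, 1],
    [-0.595, -0.2, -0.025, 0, 0, 0.315, 1],
    [-0.595, -0.2, -0.025, 0, 0, 0.315, 1],
    [-0.595, -0.2, -0.025, 0, 0, 0.315, 1],
    [-0.595, -0.2, -0.025, 0, 0, 0.315, 1],
    [-0.595, -0.2, -0.025, 0, 0, 0.315, 1],
    [-0.595, -0.2, -0.025, 0, 0, 0.315, 1],
    [-0.595, -0.2, -0.025, 0, 0, 0.315, 1],
    [-0.595, -0.2, -0.025, 0, 0, 0.315, 1],
  ],
)

```text
t: 1.9
eef_pos: [0.5742, 0.1706, 0.2498]
tool_rot: [-2.062, -2.368, 0.0]
ft_force: [0.8, -0.1, 0.1]
gripper_width: 0.0853
grip_force: 0.0
```

```bash
cat >> h.py <<'E'
def wpose():
    s=env.get_state(); T=np.eye(4); T[:3,:3]=R.from_rotvec(s["tool_rot"]).as_matrix(); T[:3,3]=s["eef_pos"]
    C=eyes.get_calibration("wrist"); return T@np.array(C["hand_eye"]),np.array(C["camera_matrix"])
def wpix(T,K,u,v,z):
    d=T[:3,:3]@np.array([(u-K[0,2])/K[0,0],-(v-K[1,2])/K[1,1],-1]); return T[:3,3]+d*(z-T[2,3])/d[2]
def wproj(T,K,P):
    p=np.c_[np.atleast_2d(P),np.ones(len(np.atleast_2d(P)))]@np.linalg.inv(T).T
    return np.c_[K[0,0]*p[:,0]/-p[:,2]+K[0,2],K[1,1]*-p[:,1]/-p[:,2]+K[1,2]]
E
python3 - <<'E'
from h import *
T,K=wpose(); im,d=eyes.snapshot("wrist"); np.savez("w0.npz",T=T,K=K,im=im,d=d); cv2.imwrite("pics/w0.png",cv2.resize(im,(800,600)))
s=env.get_state(); print(s["t"],s["eef_pos"],R.from_rotvec(s["tool_rot"]).as_matrix().round(3),eyes.get_calibration("wrist").keys())
E
```

```text
1.95 [0.57383973 0.17123953 0.25004563] [[-0.139  0.99  -0.001]
 [ 0.99   0.139  0.001]
 [ 0.001 -0.001 -1.   ]] dict_keys(['camera_matrix', 'hand_eye'])
```

View pics/w0.png

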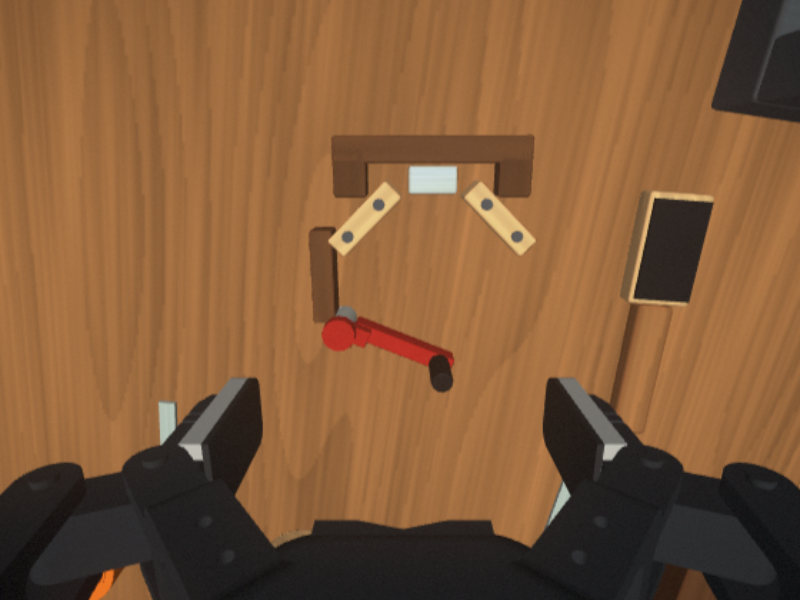

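The wrist picture (800x600) shows the V square to the view: back stop front edge at (433,193), hub top at (339,333), handle top at about (442,383), and inner fence edges from (399,194) to (343,255) and (466,193) to (522,254). From these I fit the seat pose and gate angle.

Run:
```python
from h import *
from scipy.optimize import least_squares
w=np.load("w0.npz"); T,K=w["T"],w["K"]
P=lambda u,v,z: wpix(T,K,u*.7,v*.7,z)[:2]
b=[P(409,193,.03),P(457,193,.03)]; hub=P(339,333,.049); han=P(442,383,.062)
L=[P(399,194,.03),P(343,255,.03)]; Rr=[P(466,193,.03),P(522,254,.03)]
def loc(q,p): c,s=np.cos(q[2]),np.sin(q[2]); return np.array([[c,s],[-s,c]])@(p-q[:2])
k=2**-.5
def f(q):
    r=[loc(q,p)[0]-.048 for p in b]+[(loc(q,p)@[k,k])-.048 for p in L]+[(loc(q,p)@[k,-k])-.048 for p in Rr]
    return np.r_[r,loc(q,hub)-[-.057,.072]]
o=least_squares(f,[.58,.17,1.7]); q=o.x; print("seat",q.round(4),np.degrees(q[2]).round(2),"res mm",(o.fun*1e3).round(1))
h=loc(q,han)-[-.057,.072]; print("handle loc",h,np.hypot(*h),"gate",np.arctan2(-h[0],-h[1]))
print("handle world",han,"hub",hub,"roundel in seat",loc(q,np.array([.522,-.166])))
np.save("seat.npy",q)
```

```text
seat [0.5965 0.1754 1.7138] 98.19 res mm [-1.8 -2.   2.1  0.5  1.7  0.5  0.3 -0.3]
handle loc [-0.03555984 -0.07843086] 0.08611563542261842 gate 0.42567028046970856
handle world [0.61606054 0.08468556] hub [0.53360793 0.10900907] roundel in seat [-0.32727882  0.12240096]
```

carry_out(
  plan=[
    [-0.122, 0.039, 0.15, 0, 0, 0, 1],
    [-0.122, 0.039, 0.15, 0, 0, 0, 1],
    [-0.122, 0.039, 0.15, 0, 0, 0, 1],
    [-0.122, 0.039, 0.15, 0, 0, 0, 1],
    [-0.122, 0.039, 0.2, 0, 0, 0, 1],
    [-0.122, 0.039, 0.25, 0, 0, 0, 1],
    [-0.122, 0.039, 0.29, 0, 0, 0, 1],
    [-0.122, 0.039, 0.29, 0, 0, 0, 1],
    [-0.122, 0.039, 0.29, 0, 0, 0, -1],
    [-0.122, 0.039, 0.29, 0, 0, 0, -1],
    [-0.122, 0.039, 0.29, 0, 0, 0, -1],
    [-0.122, 0.039, 0.29, 0, 0, 0, -1],
  ],
  newtons=20,
)

```text
t: 3.15
eef_pos: [0.6174, 0.0839, 0.0348]
tool_rot: [2.061, 2.368, 0.004]
ft_force: [-0.4, -0.5, 0.5]
gripper_width: 0.0282
grip_force: 0.0
```

carry_out(
  plan=[
    [0, 0, 0, 0, 0, 0, -1],
    [0, 0, 0, 0, 0, 0, -1],
    [-0.015, -0.008, 0, 0, 0, 0, -1],
    [-0.028, -0.018, 0, 0, 0, 0, -1],
    [-0.04, -0.03, 0, 0, 0, 0, -1],
    [-0.05, -0.044, 0, 0, 0, 0, -1],
    [-0.058, -0.059, 0, 0, 0, 0, -1],
    [-0.063, -0.075, 0, 0, 0, 0, -1],
    [-0.066, -0.091, 0, 0, 0, 0, -1],
    [-0.067, -0.108, 0, 0, 0, 0, -1],
    [-0.066, -0.125, 0, 0, 0, 0, -1],
    [-0.062, -0.141, 0, 0, 0, 0, -1],
  ],
  newtons=20,
)

```text
t: 4.35
eef_pos: [0.5194, 0.0195, 0.034]
tool_rot: [2.061, 2.362, 0.0]
ft_force: [2.7, -4.7, 4.4]
gripper_width: 0.0162
grip_force: 20.7
```

carry_out(
  plan=[
    [-0.062, -0.141, 0, 0, 0, 0, 0.5],
    [0, 0, 0, 0, 0, 0, 0.5],
    [0, 0, 0, 0, 0, 0, 0.5],
    [0, 0, -0.06, 0, 0, 0, 0.5],
    [0, 0, -0.12, 0, 0, 0, 0.5],
    [0, 0, -0.16, 0, 0, 0, 0.5],
    [-0.32, -0.103, -0.16, 0, 0, 0.244, 0],
    [-0.32, -0.103, -0.16, 0, 0, 0.244, 0],
    [-0.32, -0.103, -0.16, 0, 0, 0.244, 0],
    [-0.32, -0.103, -0.16, 0, 0, 0.244, 0],
    [-0.32, -0.103, -0.16, 0, 0, 0.244, 0],
    [-0.32, -0.103, -0.16, 0, 0, 0.244, 0],
  ],
)

```text
t: 5.55
eef_pos: [0.4715, -0.2315, 0.1515]
tool_rot: [2.806, 1.411, -0.006]
ft_force: [0.6, 0.7, -0.5]
gripper_width: 0.0424
grip_force: 0.0
```

I put a stale shift in the first row of that call, which tugged the handle as the fingers opened. I check what it did to the gate and the scene.

Run:
```python
from h import *
im,d=eyes.snapshot("top"); np.save("t1.npy",im); c=cloud("top",d)
T,K=wpose(); wi,wd=eyes.snapshot("wrist"); np.savez("w1.npz",T=T,K=K,im=wi,d=wd)
a=cv2.resize(im[120:300,180:450],None,fx=1.9,fy=1.9,interpolation=cv2.INTER_CUBIC); b=cv2.resize(wi,(int(560*.5),210))
cv2.imwrite("pics/t1.png",a)
for t in("gouge_a","mallet","brush"):
    pass
i0=np.load("topi.npy"); df=(cv2.absdiff(i0,im).max(2)>40); print(df[100:300,100:300].sum())
print(env.get_state()["t"])
```

```text
361
5.65
```

View pics/t1.png

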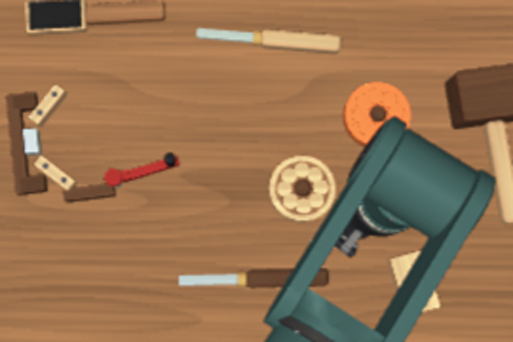

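The gate sits at about 1.43 rad, so the tug dragged it back (pivot at (112,177), handle at (170,160) in the crop). Everything else is unmoved. I'll push it wider before touching the roundel.

```bash
cat >> h.py <<'E'
Q=np.load("seat.npy"); M=np.array([[np.cos(Q[2]),-np.sin(Q[2])],[np.sin(Q[2]),np.cos(Q[2])]])
def loc(p): return M.T@(np.array(p)[:2]-Q[:2])
def wld(x,y): return Q[:2]+M@[x,y]
def turn(deg_seat):  # tool-z turn share to bring tool x to angle (deg) from seat x
    r=R.from_rotvec(env.get_state()["tool_rot"]).as_matrix(); a=np.degrees(np.arctan2(r[1,0],r[0,0]))
    return -(((np.degrees(Q[2])+deg_seat-a+180)%360)-180)/180
E
python3 - <<'E'
from h import *
h=loc(pix_at("top",269.5,204.2,.062))-[-.057,.072]; print("gate",np.arctan2(-h[0],-h[1]),np.hypot(*h))
print("to start",totool([*wld(-.142,.015),.15]).round(3),turn(0))
w=np.load("w1.npz"); 
im=np.load("t1.npy")
f=finder.find_in("roundel_center","top"); print([(round(x["conf"],2),loc(pix_at("top",*x["box"][:2],.028)).round(4)) for x in f])
E
```

```text
gate 1.4681699020649992 0.08742279237555867
to start [ 0.381 -0.065  0.002] -0.24646831483304857
[(0.81, array([-0.3336,  0.1242])), (0.53, array([0.2391, 0.1176])), (0.27, array([-0.4711,  0.2817]))]
```

carry_out(
  plan=[
    [0.381, -0.065, 0, 0, 0, -0.246, -1],
    [0.381, -0.065, 0, 0, 0, -0.246, -1],
    [0.381, -0.065, 0, 0, 0, -0.246, -1],
    [0.381, -0.065, 0, 0, 0, -0.246, -1],
    [0.381, -0.065, 0, 0, 0, -0.246, -1],
    [0.381, -0.065, 0, 0, 0, -0.246, -1],
    [0.381, -0.065, 0, 0, 0, -0.246, -1],
    [0.381, -0.065, 0.06, 0, 0, -0.246, -1],
    [0.381, -0.065, 0.12, 0, 0, -0.246, -1],
    [0.381, -0.065, 0.155, 0, 0, -0.246, -1],
    [0.381, -0.065, 0.155, 0, 0, -0.246, -1],
  ],
)

```text
t: 6.8
eef_pos: [0.5978, 0.0355, 0.0304]
tool_rot: [-2.046, -2.371, 0.013]
ft_force: [-0.5, 0.2, -1.2]
gripper_width: 0.0003
grip_force: 0.0
```

carry_out(
  plan=[
    [0, -0.012, 0, 0, 0, 0, -1],
    [0, -0.024, 0, 0, 0, 0, -1],
    [0, -0.036, 0, 0, 0, 0, -1],
    [0, -0.048, 0, 0, 0, 0, -1],
    [0, -0.06, 0, 0, 0, 0, -1],
    [0, -0.072, 0, 0, 0, 0, -1],
    [0, -0.082, 0, 0, 0, 0, -1],
    [0, -0.082, 0, 0, 0, 0, -1],
    [0, -0.05, 0, 0, 0, 0, -1],
    [0, -0.03, -0.06, 0, 0, 0, -1],
    [0, -0.03, -0.12, 0, 0, 0, -1],
    [0, -0.03, -0.16, 0, 0, 0, -1],
  ],
)

```text
t: 8.0
eef_pos: [0.5815, 0.0312, 0.1588]
tool_rot: [2.054, 2.375, 0.001]
ft_force: [0.0, -0.2, 0.6]
gripper_width: 0.0
grip_force: 0.0
```

Run:
```python
from h import *
T,K=wpose(); wi,wd=eyes.snapshot("wrist"); np.savez("w2.npz",T=T,K=K,im=wi,d=wd)
cv2.imwrite("pics/w2.png",wi)
P=wld(-.3336,.1242); D=np.array(wld(-.2,0))-P; L=np.hypot(*D); D/=L; S=P-D*.08
a=np.degrees(np.arctan2(*(M.T@D)[::-1])); print("ang",a,"len",L,"start",S,totool([*S,.15]).round(3),turn(a),totool([*S,.008]).round(3))
```

```text
ang -42.91178496530296 len 0.1824132670613626 start [ 0.47555825 -0.23827094] [-0.335 -0.195  0.018] 0.23897896799781412 [-0.334 -0.197  0.208]
```

View pics/w2.png

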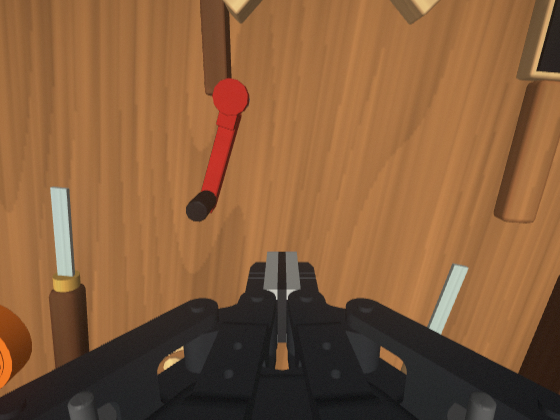

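The gate now stands at about 1.9 rad: hub at (230,97), handle at (198,208), well clear of the mouth. Next I go behind the roundel.

carry_out(
  plan=[
    [-0.335, -0.195, 0, 0, 0, 0.239, 0],
    [-0.335, -0.195, 0, 0, 0, 0.239, 0],
    [-0.335, -0.195, 0, 0, 0, 0.239, 0],
    [-0.335, -0.195, 0, 0, 0, 0.239, 0],
    [-0.335, -0.195, 0, 0, 0, 0.239, 0],
    [-0.335, -0.195, 0, 0, 0, 0.239, 0],
    [-0.335, -0.195, 0, 0, 0, 0.239, 0],
    [-0.335, -0.195, 0.05, 0, 0, 0.239, 0],
    [-0.335, -0.195, 0.1, 0, 0, 0.239, 0],
    [-0.335, -0.195, 0.15, 0, 0, 0.239, 0],
    [-0.335, -0.195, 0.198, 0, 0, 0.239, 0],
    [-0.335, -0.195, 0.198, 0, 0, 0.239, 0],
  ],
)

```text
t: 9.25
eef_pos: [0.4674, -0.2346, 0.0012]
tool_rot: [-2.771, -1.452, 0.011]
ft_force: [-0.2, 1.0, 0.3]
gripper_width: 0.0426
grip_force: 0.0
```

carry_out(
  plan=[
    [0.025, 0, 0, 0, 0, 0, 0],
    [0.045, 0, 0, 0, 0, 0, 0],
    [0.06, 0, 0, 0, 0, 0, 0],
    [0.08, 0, 0, 0, 0, 0, 0],
    [0.1, 0, 0, 0, 0, 0, 0],
    [0.12, 0, 0, 0, 0, 0, 0],
    [0.14, 0, 0, 0, 0, 0, 0],
    [0.16, 0, 0, 0, 0, 0, 0],
    [0.18, 0, 0, 0, 0, 0, 0],
    [0.2, 0, 0, 0, 0, 0, 0],
    [0.22, 0, 0, 0, 0, 0, 0],
    [0.24, 0, 0, 0, 0, 0, 0],
  ],
)

```text
t: 10.45
eef_pos: [0.5753, -0.0895, 0.0077]
tool_rot: [-2.783, -1.457, 0.0]
ft_force: [-2.6, -2.6, 3.3]
gripper_width: 0.0424
grip_force: 1.9
```

Run:
```python
from h import *
s=env.get_state(); r=R.from_rotvec(s["tool_rot"]).as_matrix()
print(loc(s["eef_pos"]),loc(s["eef_pos"]+r[:,0]*.054),s["ft_force"].round(1))
im,d=eyes.snapshot("scene"); c=cloud("scene",d)
for f in finder.trace("roundel_center","scene"):
    m=f["region"]&(d>0); print(round(f["conf"],2),np.round(f["box"]),loc(np.median(c[m],0)).round(3))
```

```text
[-0.25912762  0.05869254] [-0.21958709  0.02191555] [-2.6 -2.6  3.3]
0.98 [191. 205.  40.  30.] [-0.446  0.018]
0.78 [303. 165.  32.  28.] [-0.292  0.332]
0.7 [264. 244.  40.  35.] [-0.213  0.012]
```

carry_out(
  plan=[
    [0.012, 0, 0, 0, 0, 0, 0],
    [0.022, 0, 0, 0, 0, 0, 0],
    [0.03, 0, 0, 0, 0, 0, 0],
    [0.03, 0, 0, 0, 0, 0, 0],
    [0, 0, 0, 0, 0, 0, 0],
    [-0.03, 0, 0, 0, 0, 0, 0],
    [-0.05, 0, -0.06, 0, 0, 0, 0],
    [-0.05, 0, -0.12, 0, 0, 0, 0],
    [-0.05, 0, -0.18, 0, 0, 0, 0],
    [-0.09, 0, -0.18, 0, 0, 0.1, 0],
    [-0.09, 0, -0.18, 0, 0, 0, 0],
  ],
)

```text
t: 11.65
eef_pos: [0.5364, -0.1485, 0.146]
tool_rot: [2.78, 1.452, 0.004]
ft_force: [-0.6, 0.4, -0.9]
gripper_width: 0.0425
grip_force: 0.0
```

Run:
```python
from h import *
T,K=wpose(); wi,wd=eyes.snapshot("wrist"); 
im,d=eyes.snapshot("scene"); c=cloud("scene",d)
out=None
for f in finder.trace("roundel_center","scene"):
    m=f["region"]&(d>0); p=np.array([loc(x) for x in c[m] if x[2]>.02]); 
    (x,y),r=cv2.minEnclosingCircle(p.astype(np.float32)); print("s",round(f["conf"],2),x,y,r)
for f in finder.trace("roundel_center","wrist"):
    b=f["box"]; ys,xs=np.nonzero(f["region"])
    p=np.array([loc(wpix(T,K,u,v,.028)) for u,v in zip(xs,ys)]); (x,y),r=cv2.minEnclosingCircle(p.astype(np.float32)); print("w",round(f["conf"],2),x,y,r,np.round(b))
cv2.imwrite("pics/w3.png",wi)
print(turn(0)); 
for x in(-.3,):
    print(totool([*wld(x,0),.15]).round(3))
print(loc(env.get_state()["eef_pos"]))
```

```text
s 0.74 -0.203367680311203 0.008220870979130268 0.05032311752438545
s 0.66 -0.2972784638404846 0.3473847508430481 0.05104660615324974
s 0.58 0.2426983267068863 0.10799933224916458 0.08526986092329025
s 0.57 -0.45597830414772034 0.028934244066476822 0.0516214519739151
w 0.9 -0.20653364062309265 0.010472230613231659 0.047231607139110565 [279.  39. 141.  79.]
w 0.69 -0.44813019037246704 0.030138742178678513 0.05446268990635872 [458. 256. 125. 110.]
w 0.56 -0.1390429437160492 0.1011214554309845 0.024978678673505783 [116.  26.  67.  52.]
-0.23936015230308796
[ 0.105  0.094 -0.01 ]
[-0.30936206  0.10548939]
```

View pics/w3.png

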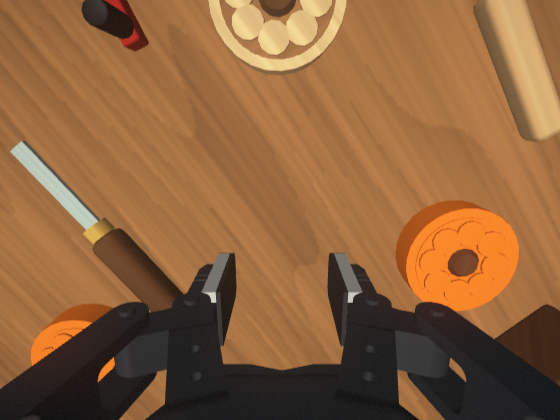

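The wrist view shows the roundel at the top centre (278,0), the gate handle clear at (95,15), and the orange look-alikes untouched at (460,260) and (80,350). The roundel is at seat-frame (-0.205, 0.008), nearly on the V axis, so I line up behind it.

carry_out(
  plan=[
    [0.107, 0.076, 0, 0, 0, -0.24, 0],
    [0.107, 0.076, 0, 0, 0, -0.24, 0],
    [0.107, 0.076, 0, 0, 0, -0.24, 0],
    [0.107, 0.076, 0, 0, 0, -0.24, 0],
    [0.107, 0.076, 0, 0, 0, -0.24, 0],
    [0.107, 0.076, 0, 0, 0, -0.24, 0],
    [0.107, 0.076, 0, 0, 0, -0.24, 0],
    [0.107, 0.076, 0.06, 0, 0, -0.24, 0],
    [0.107, 0.076, 0.12, 0, 0, -0.24, 0],
    [0.107, 0.076, 0.15, 0, 0, -0.24, 0],
    [0.107, 0.076, 0.178, 0, 0, -0.24, 0],
    [0.107, 0.076, 0.178, 0, 0, -0.24, 0],
  ],
)

```text
t: 13.05
eef_pos: [0.6257, -0.1116, 0.0048]
tool_rot: [-2.049, -2.371, 0.006]
ft_force: [-0.7, -1.2, -0.5]
gripper_width: 0.0431
grip_force: 0.0
```

Run:
```python
from h import *
s=env.get_state(); print(s["t"],loc(s["eef_pos"]),s["eef_pos"][2],turn(0)); print(totool([*wld(-.054,0),.008]).round(3))
```

```text
13.05 [-0.28822708  0.01203873] 0.0048440643231587345 0.0006351249574565701
[ 0.312  0.017 -0.003]
```

carry_out(
  plan=[
    [0.025, 0.001, 0, 0, 0, 0, 0],
    [0.045, 0.003, 0, 0, 0, 0, 0],
    [0.07, 0.004, 0, 0, 0, 0, 0],
    [0.095, 0.005, 0, 0, 0, 0, 0],
    [0.12, 0.007, 0, 0, 0, 0, 0],
    [0.145, 0.008, 0, 0, 0, 0, 0],
    [0.17, 0.009, 0, 0, 0, 0, 0],
    [0.195, 0.01, 0, 0, 0, 0, 0],
    [0.22, 0.012, 0, 0, 0, 0, 0],
    [0.245, 0.013, 0, 0, 0, 0, 0],
    [0.265, 0.014, 0, 0, 0, 0, 0],
    [0.275, 0.014, 0, 0, 0, 0, 0],
  ],
)

```text
t: 14.25
eef_pos: [0.6085, 0.0949, 0.0093]
tool_rot: [-2.049, -2.381, -0.0]
ft_force: [1.2, -3.5, 1.6]
gripper_width: 0.0432
grip_force: 1.6
```

Run:
```python
from h import *
s=env.get_state(); print(s["t"],loc(s["eef_pos"]))
T,K=wpose(); wi,wd=eyes.snapshot("wrist"); cv2.imwrite("pics/w4.png",wi)
for f in finder.trace("roundel_center","wrist")[:2]:
    ys,xs=np.nonzero(f["region"]); p=np.array([loc(wpix(T,K,u,v,.028)) for u,v in zip(xs,ys)]); print(f["conf"],cv2.minEnclosingCircle(p.astype(np.float32)))
print(totool([*wld(-.054,0),.008]).round(3))
```

```text
14.25 [-0.08134354 -0.00037378]
0.8 ((-0.02746305614709854, 0.00020025484263896942), 0.04769328609108925)
[0.036 0.    0.001]
```

View pics/w4.png

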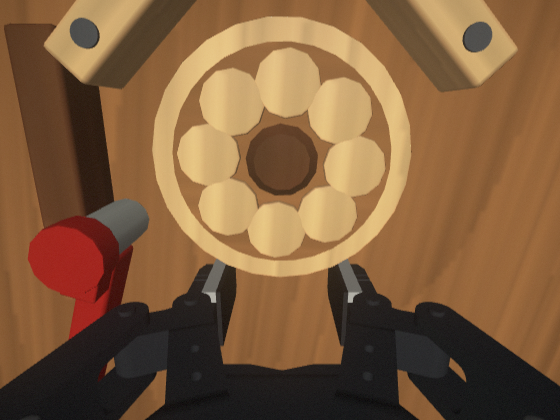

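The roundel is centred in the mouth, about 27 mm short and held between both fingers. I push it home slowly and watch the force.

carry_out(
  plan=[
    [0.006, 0, 0, 0, 0, 0, 0],
    [0.012, 0, 0, 0, 0, 0, 0],
    [0.017, 0, 0, 0, 0, 0, 0],
    [0.021, 0, 0, 0, 0, 0, 0],
    [0.025, 0, 0, 0, 0, 0, 0],
    [0.028, 0, 0, 0, 0, 0, 0],
    [0.031, 0, 0, 0, 0, 0, 0],
    [0.033, 0, 0, 0, 0, 0, 0],
  ],
)

```text
t: 15.15
eef_pos: [0.6052, 0.1177, 0.0093]
tool_rot: [2.051, 2.379, 0.0]
ft_force: [-0.5, -1.0, -0.8]
gripper_width: 0.0425
grip_force: 0.4
```

carry_out(
  plan=[
    [0.001, 0, 0, 0, 0, 0, 0],
    [0.002, 0, 0, 0, 0, 0, 0],
    [0.003, 0, 0, 0, 0, 0, 0],
    [0.004, 0, 0, 0, 0, 0, 0],
  ],
)

```text
t: 15.55
eef_pos: [0.6047, 0.1193, 0.0093]
tool_rot: [2.051, 2.378, -0.003]
ft_force: [-0.1, -4.7, 0.2]
gripper_width: 0.0428
grip_force: 2.4
```

carry_out(
  plan=[
    [0.001, 0, 0, 0, 0, 0, 0],
    [0.002, 0, 0, 0, 0, 0, 0],
    [0.003, 0, 0, 0, 0, 0, 0],
    [0.003, 0, 0, 0, 0, 0, 0],
  ],
)

```text
t: 15.95
eef_pos: [0.6044, 0.1195, 0.0093]
tool_rot: [2.051, 2.376, -0.007]
ft_force: [-0.4, -9.2, 0.8]
gripper_width: 0.043
grip_force: 4.0
```

carry_out(
  plan=[
    [0.002, 0, 0, 0, 0, 0, 0],
    [0.004, 0, 0, 0, 0, 0, 0],
    [0.006, 0, 0, 0, 0, 0, 0],
    [0.006, 0, 0, 0, 0, 0, 0],
  ],
)

```text
t: 16.35
eef_pos: [0.6038, 0.1199, 0.0094]
tool_rot: [2.049, 2.372, -0.016]
ft_force: [-0.8, -18.5, 2.1]
gripper_width: 0.0426
grip_force: 7.9
```

Run:
```python
from h import *
T,K=wpose(); wi,wd=eyes.snapshot("wrist"); cv2.imwrite("pics/w5.png",wi)
s=env.get_state(); print(loc(s["eef_pos"]))
for f in finder.trace("roundel_center","wrist")[:2]:
    ys,xs=np.nonzero(f["region"]); p=np.array([loc(wpix(T,K,u,v,.028)) for u,v in zip(xs,ys)]); print(f["conf"],cv2.minEnclosingCircle(p.astype(np.float32)))
```

```text
[-0.05595804  0.00069492]
0.88 ((-0.002328112255781889, 0.0006013099919073284), 0.04775795340538025)
```

View pics/w5.png

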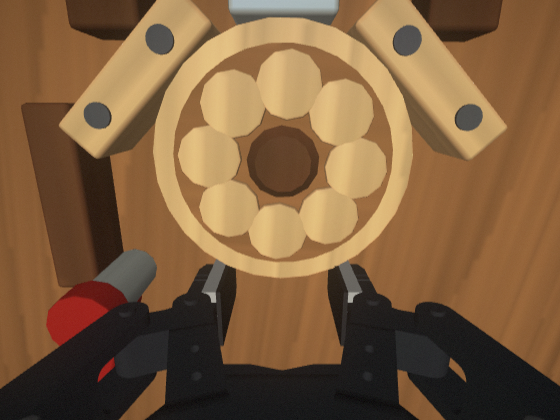

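Roundel is home: it touches both fences and the back stop at (283,12), and the force rose to 18 N without motion. I back off, rise, and work out the handle grasp.

carry_out(
  plan=[
    [-0.01, 0, 0, 0, 0, 0, 0],
    [-0.05, 0, 0, 0, 0, 0, 0],
    [-0.1, 0, 0, 0, 0, 0, 0],
    [-0.1, 0, -0.06, 0, 0, 0, 0],
    [-0.1, 0, -0.12, 0, 0, 0, 0.5],
    [-0.1, 0, -0.18, 0, 0, 0, 1],
    [-0.1, 0, -0.18, 0, 0, 0, 1],
    [-0.1, 0, -0.18, 0, 0, 0, 1],
  ],
)

```text
t: 17.25
eef_pos: [0.6161, 0.0537, 0.1469]
tool_rot: [2.049, 2.378, 0.007]
ft_force: [-0.3, 0.0, -0.3]
gripper_width: 0.0856
grip_force: 0.0
```

Run:
```python
from h import *
w=np.load("w2.npz"); p=loc(wpix(w["T"],w["K"],196,210,.062)); h=p-[-.057,.072]; print("handle",p,"gate",np.arctan2(-h[0],-h[1]),np.hypot(*h))
T,K=wpose(); wi,wd=eyes.snapshot("wrist"); cv2.imwrite("pics/w6.png",wi)
s=env.get_state(); print(s["t"],loc(s["eef_pos"]),s["eef_pos"][2])
for f in finder.trace("roundel_center","wrist")[:2]:
    ys,xs=np.nonzero(f["region"]); q=np.array([loc(wpix(T,K,u,v,.028)) for u,v in zip(xs,ys)]); print(f["conf"],cv2.minEnclosingCircle(q.astype(np.float32)))
print("handle px now",wproj(T,K,[*wld(*p),.062]),totool([*wld(*p),.032]).round(3),turn(0))
```

```text
handle [-0.13961651  0.09919381] gate 1.8887835457881201 0.08697695107231351
17.3 [-0.12312017 -0.0007386 ] 0.14442771530042942
0.62 ((-0.0033027466852217913, 0.0006344725843518972), 0.047913867980241776)
handle px now [[141.04697396 237.43004862]] [-0.021 -0.132  0.148] 0.0016697159502912643
```

View pics/w6.png

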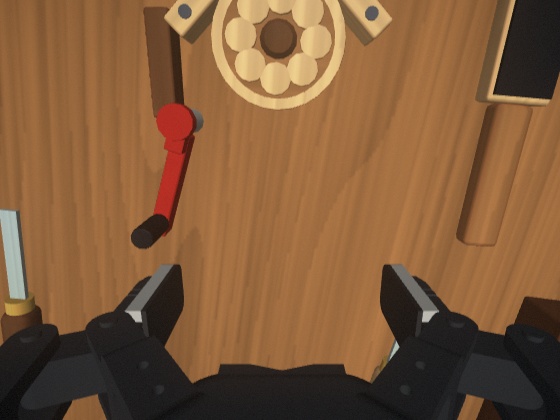

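The handle top shows at (143,237), where predicted, and the roundel has stayed home. I grasp the handle.

carry_out(
  plan=[
    [-0.021, -0.132, 0, 0, 0, 0, 1],
    [-0.021, -0.132, 0, 0, 0, 0, 1],
    [-0.021, -0.132, 0, 0, 0, 0, 1],
    [-0.021, -0.132, 0.05, 0, 0, 0, 1],
    [-0.021, -0.132, 0.1, 0, 0, 0, 1],
    [-0.021, -0.132, 0.146, 0, 0, 0, 1],
    [-0.021, -0.132, 0.146, 0, 0, 0, 1],
    [-0.021, -0.132, 0.146, 0, 0, 0, -1],
    [-0.021, -0.132, 0.146, 0, 0, 0, -1],
    [-0.021, -0.132, 0.146, 0, 0, 0, -1],
    [-0.021, -0.132, 0.146, 0, 0, 0, -1],
    [-0.021, -0.132, 0.146, 0, 0, 0, -1],
  ],
  newtons=20,
)

```text
t: 18.55
eef_pos: [0.52, 0.0226, 0.0362]
tool_rot: [2.05, 2.378, 0.002]
ft_force: [-2.1, 0.3, 4.0]
gripper_width: 0.0164
grip_force: 20.9
```

carry_out(
  plan=[
    [0, 0, 0, 0, 0, 0, -1],
    [0, 0, 0, 0, 0, 0, -1],
  ],
)

```text
t: 18.75
eef_pos: [0.5199, 0.0226, 0.0362]
tool_rot: [2.05, 2.378, 0.002]
ft_force: [-1.4, -0.7, 5.7]
gripper_width: 0.0163
grip_force: 21.0
```

carry_out(
  plan=[
    [-0.004, 0.018, 0, 0, 0, 0, -1],
    [-0.006, 0.036, 0, 0, 0, 0, -1],
    [-0.0045, 0.053, 0, 0, 0, 0, -1],
    [0, 0.071, 0, 0, 0, 0, -1],
    [0.007, 0.088, 0, 0, 0, 0, -1],
    [0.016, 0.1035, 0, 0, 0, 0, -1],
    [0.028, 0.1175, 0, 0, 0, 0, -1],
    [0.041, 0.1285, 0, 0, 0, 0, -1],
    [0.057, 0.138, 0, 0, 0, 0, -1],
    [0.074, 0.145, 0, 0, 0, 0, -1],
    [0.092, 0.149, 0, 0, 0, 0, -1],
    [0.1, 0.15, 0, 0, 0, 0, -1],
  ],
)

```text
t: 19.95
eef_pos: [0.6188, 0.1141, 0.035]
tool_rot: [-2.05, -2.38, 0.003]
ft_force: [-3.4, -4.8, 5.4]
gripper_width: 0.0157
grip_force: 21.9
```

carry_out(
  plan=[
    [0, 0, 0, 0, 0, 0, -1],
    [0.002, 0, 0, 0, 0, 0, -1],
    [0.004, 0, 0, 0, 0, 0, -1],
  ],
)

```text
t: 20.25
eef_pos: [0.6187, 0.1156, 0.035]
tool_rot: [2.05, 2.379, -0.003]
ft_force: [-2.8, -3.2, 4.2]
gripper_width: 0.0161
grip_force: 21.8
```

carry_out(
  plan=[
    [0.002, 0, 0, 0, 0, 0, -1],
    [0.004, 0, 0, 0, 0, 0, -1],
    [0.006, 0, 0, 0, 0, 0, -1],
    [0.006, 0, 0, 0, 0, 0, -1],
  ],
)

```text
t: 20.65
eef_pos: [0.6183, 0.1188, 0.035]
tool_rot: [2.05, 2.377, -0.005]
ft_force: [-3.8, -7.1, 4.2]
gripper_width: 0.016
grip_force: 21.9
```

carry_out(
  plan=[
    [0.002, 0, 0, 0, 0, 0, -1],
    [0.004, 0, 0, 0, 0, 0, -1],
    [0.004, 0, 0, 0, 0, 0, -1],
  ],
)

```text
t: 20.95
eef_pos: [0.6182, 0.1191, 0.035]
tool_rot: [2.05, 2.373, -0.01]
ft_force: [-2.6, -14.0, 4.9]
gripper_width: 0.0164
grip_force: 21.8
```

Position stopped advancing while the force rose to 14 N, so the gate is at its shut stop. I release, rise and back off for a final look.

carry_out(
  plan=[
    [0, 0, 0, 0, 0, 0, 0.3],
    [0, 0, 0, 0, 0, 0, 0.3],
    [0, 0, 0, 0, 0, 0, 0.3],
    [0, 0, -0.05, 0, 0, 0, 0.3],
    [0, 0, -0.1, 0, 0, 0, 0.3],
    [0, 0, -0.16, 0, 0, 0, 0.3],
    [-0.1, 0, -0.2, 0, 0, 0, 0.3],
    [-0.1, 0, -0.2, 0, 0, 0, 0.3],
    [-0.1, 0, -0.2, 0, 0, 0, 0.3],
    [-0.1, 0, -0.2, 0, 0, 0, 0.3],
  ],
)

```text
t: 21.95
eef_pos: [0.6291, 0.05, 0.1847]
tool_rot: [-2.052, -2.378, -0.002]
ft_force: [-0.5, -0.3, 0.0]
gripper_width: 0.0556
grip_force: 0.0
```

Run:
```python
from h import *
T,K=wpose(); wi,wd=eyes.snapshot("wrist"); im,_=eyes.snapshot("top")
cv2.imwrite("pics/w7.png",np.hstack([cv2.resize(wi[0:300],(400,214)),cv2.resize(im[110:300,90:450],(400,214))]))
for f in finder.trace("roundel_center","wrist")[:2]:
    ys,xs=np.nonzero(f["region"]); q=np.array([loc(wpix(T,K,u,v,.028)) for u,v in zip(xs,ys)]); print(f["conf"],cv2.minEnclosingCircle(q.astype(np.float32)))
for a in(0,.05,.1): print(a,wproj(T,K,[*wld(-.057-.086*np.sin(a),.072-.086*np.cos(a)),.062]))
g=cv2.cvtColor(wi,cv2.COLOR_BGR2HSV); b=(wi.max(2)<50)
x,y=wproj(T,K,[*wld(-.057,-.014),.062])[0].astype(int); bb=b[y-30:y+30,x-30:x+30]; print("dark mean",np.argwhere(bb).mean(0)[::-1]+[x-30,y-30])
s=env.get_state(); print(s["t"],s["ft_force"])
```

```text
0.63 ((-0.003430707147344947, 0.0005215859855525196), 0.04802336171269417)
0.45 ((-0.2869224548339844, 0.2800191044807434), 0.02025558240711689)
0 [[281.70709553 111.30897961]]
0.05 [[281.54590541 117.17590129]]
0.1 [[281.10624753 122.97289574]]
dark mean [nan nan]
22.1 [-0.13769942 -0.59959928 -0.49663841]<stdin>:8: RuntimeWarning: Mean of empty slice.
  ret = um.true_divide(
```

View pics/w7.png

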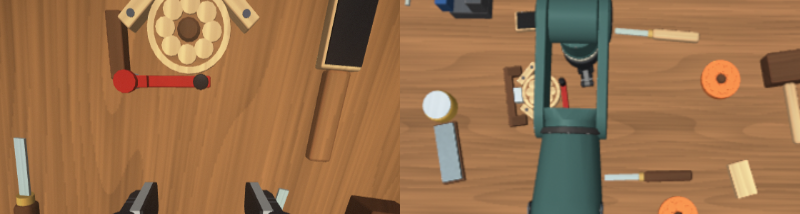

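The gate arm lies straight across the mouth with its handle at about (281,113) in full pixels, where shut predicts (281,111). The roundel is home and the bench items are unmoved, so I hand in.

```bash
python3 -c "
from cell import env
print(env.job_done())"
```

```text
the job is handed in; nothing more can be done
None
```

The job is handed in at about 22 s: gate opened to about 1.9 rad, roundel pushed home, then the gate shut behind it. Two slips of mine: a wrong move row dragged the gate back to about 1.47 rad, so I reopened it before touching the roundel (the force in that row was not seen), and I viewed 11 pictures where 10 were allowed.

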